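# Scoop milling balls into the blue-banded jar

### The job

Use the scoop to gather both red milling balls from the grey tray in one scoopful, keeping your fingers off the balls, and tip them into the steel jar with the blue band (not the yellow one). Then stand the scoop upright back in the tray where it was and let go.

Things in the scene. Friction and masses are not known exactly. Their poses are not given: they have to be found in the camera images.
- scoop: Steel scoop, 160 g. Origin: centre of the pan's underside; x forward out of the lip, z up. Pan 100 (x) by 84: lip x=+50, heel x=-50, floor 1.5-2.5 thick, back wall 36 high, side walls 34 high from heel to x=+3. Black grip block 36 (x) by 18 (y), centred x=-32, y=0, z=46 to 96, pinched from above across y; balls pass under it. Starts flat in a tray, lip within 15 deg of straight towards robot.
- ball_1: Red glazed (slick) milling ball, 30 diameter, origin at its centre, 50 g, lying in the fixed grey tray ahead of the scoop's lip. The tray is parallel to the scoop as it starts: inside 232 by 102, flat floor 4 above the bench, wall tops 30 above the bench. From the starting scoop, the tray's end wall is 121 ahead of the lip, the other 11 behind the heel, side walls 9 beyond each side.
- ball_2: The second red milling ball, the same, also in the tray ahead of the lip and nothing else with them. They roll ahead when pushed by the lip, ride up over it once stopped by the end wall, and roll on slopes over about 8 degrees.
- jar: Round open steel milling jar with a broad blue band, fixed to the bench on a dark plate 150 square, 4 thick. Origin: centre of its underside, at bench level. Outside diameter 124, inside 116, rim 70 and inner floor 6 above the bench. It stands to the left or right of the tray; on the other side stands an equal jar with a yellow band.

How it is judged:
On the way, in this order (a step that is already met when the one before it is completed fails the run):
1. Both balls ride together in the scoop, lifted clear of the tray (height (world z) of each of ball_1, ball_2 above 0.07 m and x of ball_1 in the frame of scoop between -0.05 and 0.05 m and x of ball_2 in the frame of scoop between -0.05 and 0.05 m and y of ball_1 in the frame of scoop between -0.042 and 0.042 m and y of ball_2 in the frame of scoop between -0.042 and 0.042 m and z of ball_1 in the frame of scoop between 0 and 0.05 m and z of ball_2 in the frame of scoop between 0 and 0.05 m), for 0.2 s.
2. Both balls lie in the jar with the blue band (horizontal distance between each of ball_1, ball_2 and jar below 0.052 m and height (world z) of each of ball_1, ball_2 below 0.055 m), for 0.2 s.
At the end, for the whole second after the job is handed in: Both balls lie in the blue-banded jar, below its rim; the scoop stands upright (within 10 degrees) on the tray floor, within 60 mm of where it started, released and at rest (all of step 2 and distance of scoop from where it was at the start of the episode below 0.06 m and height (world z) of scoop below 0.012 m and angle between scoop's own z axis and vertical below 0.18 rad and linear speed of scoop below 0.02 m/s); the robot touches nothing.
It fails at once if the fingers touch a ball (contact force between the fingers and ball_1 above 0.5 N or contact force between the fingers and ball_2 above 0.5 N).
It also fails if it takes over 56 s, if anything falls off the work surface, if the arm or the gripper's body presses on something with over 40 N, if the wrist force passes 120 N, or if a joint passes its speed limit or range.

### The arm

A 6-joint arm with a two-finger parallel gripper is mounted at the origin on the work surface. World frame = base frame: x ahead of the robot, y to its left, z up, the work surface at z = 0. Lengths are in m, angles in rad, forces in N, time in s.
With the tool pointing down it reaches from about 0.25 to 0.8 m from the base axis. Payload 8.5 kg.
Tool frame: the origin (TCP) lies at the very end of the fingers, on their centre line; the grasp point (between the pads) lies 19 mm behind it; x points along the fingers, y is the direction in which the jaws open and shut, and the axes are right-handed (so a half turn about x gives the same grasp; the last joint's range is limited). The gripper opens to 85 mm and grips with 20 to 120 N. Pads are 22 mm wide; open, the fingers measure 114 mm over their backs; the gripper's body (76 mm by 85 mm) begins 54 mm behind the grasp point. The pads swing forward as they close: fully open they stand 13 mm farther back than shut.
Start: joints at [1.317, 0.238, -0.013, 1.319, 0, 1.571], TCP at [0.132, 0.508, 0.231] pointing down, gripper open.
Joint ranges: [-2.66, 2.66], [-1.03, 1.9], [-1.14, 1.46], [-1.82, 2.27], [-1.45, 1.34], [-3.14, 3.14]. Speed limits (rad/s): [2.22, 2.22, 2.79, 3.14, 3.14, 3.14].

### API

Orientations are given as a unit quaternion [x, y, z, w].
In Python, from plant import r, vision, spotter gives the robot as it stands. The module is installed in compiled form; this text tells all that it offers.
- The arm moves only by the tool arm_command, never from a script. Its argument "deltas" is a list that holds one entry, the list of rows, each a list of 6 numbers: the shift along the tool's x, y, z in mm, then the turn, a rotation vector about the tool's x, y, z in rad. A call has 1 to 20 rows; each row is the pose to reach, as a shift and turn from the pose commanded when the call began, along the tool's axes at that moment; what a row does not reach only later rows make up. A row lasts 1/10 s, in which the tool goes at most 50 mm and 8.59 degrees, less where a joint would pass 70% of its speed; a pose out of reach is approached as far as the arm can. A call with a gripper value outside its range is refused whole. "claw" is the opening in per cent of the stroke, from 0 (shut) to 100 (fully open), set as the call begins (left out, the last holds). The fingers move at their own pace and stop on an object; "force" is the grip in N (left out, the last holds). Time passes only in rows, so rows that repeat a pose let the fingers close. It gives the time, the measured TCP pose, the force and the opening at its end, in the units of the state.
- r.get_obs(): the state, without advancing time (a new reading comes with each control period).
- vision.get_image(name): name is "side" or "top"; returns a dict with "img" (384x512x3 uint8, blue, green, red), "z_map" (384x512 float32, m along the optical axis (not along the pixel's ray), 0 where there is no reading), "camera_matrix" (3x3 intrinsics, pixels), "R" (3x3) and "t" (3): a world point X has camera coordinates R X + t. Camera axes: x right, y down, z forward; pixel columns grow to the right and rows downward; lengths in m; the calibration is good to about 2 mm. A picture is of the moment at which its call begins.
- r.finish_job(): hands the job in, once; it reports no verdict.
Trained networks look in a picture, given as the dict that the camera call returned (one of the last four; its "shot" number tells which), for a name from the list of things; names that differ only in an ending like _2 or _b are one class to them, and where a whole thing is asked for, a point or a joint stands for the part that bears it (a point fixed in the world has none). Each returns a list of dicts, best first, with "confidence" (0 to 1); they miss things now and then, are a little off and sometimes report something else, mostly with a low value. They report only what shows in the picture. A call takes as long as a camera call.
- spotter.recognise(label, picture): "location" ([column, row] in pixels, amid what is visible of it).
- spotter.trace(label, picture): "mask" (384x512 bool, what is visible of it) and "location" ([column, row] in pixels, amid what is visible of it).
- spotter.mark_of(label, picture): "location" ([column, row] in pixels: a listed point, or the origin of a listed thing).
The state is a dict: "t": time; "joints": joint angles; "qvel": joint speeds; "effort": joint torques, N m; "position": TCP position; "eef_rot": TCP orientation; "force": force on the tool from outside, world axes, zero at the start; "moment": the same for the moment, N m; "width": opening from 0.0 (shut) to 1.0 (fully open).
Only numpy, scipy, OpenCV 4.12 (cv2) and the standard library are available. Lean on these libraries where they do the work, as an engineer would, in place of code of your own. Each camera call takes 0.05 s, during which the arm holds its last target. There are 200 camera calls.

## Working session

There is one attempt and no reset: what is moved stays moved. The work goes in short steps, Python scripts to look and compute and a tool call to move; the robot and the scene stay as the last step left them, time stands still between calls to the robot, and variables do not carry over. Pictures are saved under pics/ and viewed, about 8 in all and at most 12, crops included, and the job is handed in when it is done.

Besides the shell and the picture viewer there is one more tool, called as name(argument=value, ...) on one line, values as JSON. arm_command: Moves the arm, as the interface text tells. Its arguments: {"type":"object","properties":{"deltas":{"type":"array"},"claw":{"type":"number"},"force":{"type":"number"}},"required":["deltas"]}

```bash
mkdir -p pics; cat > h.py <<'E'
import numpy as np, cv2
from plant import r, vision, spotter
from scipy.spatial.transform import Rotation as R
def pt(im,u,v,z=None):
    """world point at pixel; z: intersect with height plane, else depth"""
    K=im['camera_matrix'];ray=np.linalg.inv(K)@[u,v,1]
    Rm=im['R'];C=-Rm.T@im['t'];d=Rm.T@ray
    s=im['z_map'][int(round(v)),int(round(u))] if z is None else (z-C[2])/d[2]
    return C+s*d
def cloud(im):
    v,u=np.mgrid[:384,:512];Z=im['z_map'];K=im['camera_matrix']
    P=np.stack([(u-K[0,2])/K[0,0]*Z,(v-K[1,2])/K[1,1]*Z,Z],-1)
    W=(P-im['t'])@im['R'];W[Z==0]=np.nan
    return W
E
python3 - <<'E'
from h import *
o=r.get_obs();print(o['position'],o['eef_rot'],R.from_quat(o['eef_rot']).as_matrix().round(2),o['width'],o['force'])
ims={n:vision.get_image(n) for n in('top','side')}
cv2.imwrite('pics/a.png',np.hstack([ims['top']['img'],ims['side']['img']])[:,:][::1]) if 0 else [cv2.imwrite(f'pics/a_{n}.png',ims[n]['img']) for n in ims]
for n,im in ims.items():
    for l in('scoop','ball_1','jar'):
        for f in('trace','mark_of'):
            for d in getattr(spotter,f)(l,im)[:3]:
                u,v=d['location'];print(n,l,f,round(d['confidence'],2),np.round([u,v]),pt(im,u,v).round(3))
E
```

```text
[0.13171113 0.50776484 0.23066755] [ 0.08898479  0.70148311 -0.0900172   0.70135587] [[-0.    0.25  0.97]
 [-0.    0.97 -0.25]
 [-1.   -0.    0.  ]] 0.9948626783123188 [-0.15955575  0.70886117  0.14868451]
top scoop trace 0.8 [274. 178.] [ 0.622 -0.05   0.004]
top scoop mark_of 0.72 [272. 180.] [ 0.617 -0.047  0.001]
top ball_1 trace 0.65 [278. 225.] [ 0.495 -0.062  0.03 ]
top ball_1 mark_of 0.54 [251. 231.] [0.477 0.004 0.033]
top ball_1 mark_of 0.46 [278. 224.] [ 0.497 -0.061  0.032]
top jar trace 0.94 [137. 211.] [0.523 0.297 0.006]
top jar mark_of 0.74 [140. 208.] [0.53  0.292 0.005]
side scoop trace 0.59 [243. 178.] [ 0.627 -0.062  0.006]
side scoop mark_of 0.64 [249. 187.] [ 0.597 -0.05   0.007]
side ball_1 trace 0.63 [278. 225.] [0.476 0.009 0.033]
side ball_1 trace 0.61 [282. 203.] [ 0.507 -0.044  0.028]
side ball_1 mark_of 0.75 [285. 205.] [ 0.5   -0.045  0.025]
side ball_1 mark_of 0.54 [279. 228.] [0.472 0.012 0.031]
side jar trace 0.88 [143. 331.] [0.525 0.298 0.005]
side jar trace 0.56 [243. 177.] [ 0.628 -0.063  0.008]
side jar mark_of 0.85 [146. 333.] [0.518 0.297 0.006]
```

View pics/a_top.png

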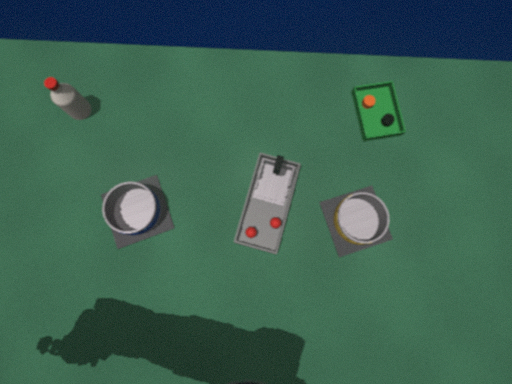

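View pics/a_side.png

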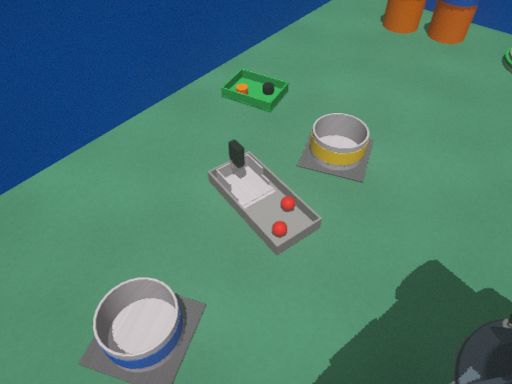

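```bash
python3 - <<'E'
from h import *
im=vision.get_image('top');W=cloud(im);I=im['img'].astype(int)
z=W[...,2]
# scene region for tray
reg=(W[...,0]>.38)&(W[...,0]<.75)&(W[...,1]>-.2)&(W[...,1]<.12)
tw=reg&(z>.024)&(z<.034)
red=(I[...,2]>120)&(I[...,1]<80)
P=W[tw&~red][:,:2].astype(np.float32)
print('tray rect',cv2.minAreaRect(P),len(P))
g=reg&(z>.085)&(z<.11); print('grip top',g.sum(),cv2.minAreaRect(W[g][:,:2].astype(np.float32)),np.median(W[g],0))
s=reg&(z>.036)&(z<.05);print('walls',cv2.minAreaRect(W[s][:,:2].astype(np.float32)))
# jar rim (blue side)
j=(abs(W[...,0]-.53)<.12)&(abs(W[...,1]-.29)<.12)&(z>.06)&(z<.08)
print('jar',cv2.minEnclosingCircle(W[j][:,:2].astype(np.float32)))
E
```

```text
tray rect ((0.5539320707321167, -0.03508686274290085), (0.11025090515613556, 0.24061627686023712), 76.12435150146484) 505
grip top 112 ((0.6381194591522217, -0.0559106282889843), (0.017404528334736824, 0.03702333942055702), 75.52899932861328) [ 0.63566119 -0.05591479  0.09932997]
walls ((0.5627319812774658, -0.037225864827632904), (0.08366760611534119, 0.19311976432800293), 76.05658721923828)
jar ((0.5236970782279968, 0.2979215979576111), 0.0624968484044075)
```

Blue-banded jar is on the left: top view (137,210), side view (143,331). The tray is in the middle, with the grip at (279,165) and the balls at (251,232) and (276,223) in the top view. Measured sizes match the given ones. Next I move above the grip.

arm_command(deltas=[[[0,-419,631,0,0,0],[0,-419,631,0,0,0],[0,-419,631,0,0,0],[0,-419,631,0,0,0],[0,-419,631,0,0,0],[0,-419,631,0,0,0],[0,-419,631,0,0,0],[0,-419,631,0,0,0],[0,-419,631,0,0,0],[0,-419,631,0,0,0],[0,-419,631,0,0,0],[0,-419,631,0,0,0],[0,-419,631,0,0,0],[0,-419,631,0,0,0],[0,-419,631,-0.01,0,0],[90,-419,631,-0.01,0,0],[90,-419,631,-0.01,0,0],[90,-419,631,-0.01,0,0],[90,-419,631,-0.01,0,0],[90,-419,631,-0.01,0,0]]], claw=70, force=80)

```text
t: 2.75
position: [0.6385, -0.0555, 0.1439]
eef_rot: [0.086, 0.701, -0.086, 0.703]
force: [-1.1, 0.5, 0.3]
width: 0.698
```

arm_command(deltas=[[[30,0,0,0,0,0],[60,0,0,0,0,0],[79,0,0,0,0,0],[79,0,0,0,0,0],[79,0,0,0,0,0],[79,0,0,0,0,0]]])

```text
t: 3.35
position: [0.6388, -0.0558, 0.0648]
eef_rot: [0.086, 0.701, -0.086, 0.703]
force: [-0.3, 0.3, -0.3]
width: 0.702
```

arm_command(deltas=[[[0,0,0,0,0,0],[0,0,0,0,0,0],[0,0,0,0,0,0],[0,0,0,0,0,0],[0,0,0,0,0,0],[0,0,0,0,0,0],[0,0,0,0,0,0],[0,0,0,0,0,0]]], claw=0, force=80)

```text
t: 4.15
position: [0.6377, -0.0558, 0.0628]
eef_rot: [0.086, 0.702, -0.086, 0.702]
force: [0.4, 2.1, 4.5]
width: 0.198
```

```bash
cat > look.py <<'E'
from h import *
import sys
C=np.array([.554,-.035]);f=np.array([-.970,.241]);l=np.array([-.241,-.970])
def balls(im,zc=.019):
    I=im['img'].astype(int);red=((I[...,2]>110)&(I[...,1]<70)&(I[...,0]<70)).astype(np.uint8)
    n,lab,st,ce=cv2.connectedComponentsWithStats(red)
    for k in range(1,n):
        if st[k,4]<20: continue
        p=pt(im,*ce[k],z=zc)
        q=p[:2]-C
        if abs(q).max()<.2: print('red',ce[k].round(),st[k,4],'xyz',p.round(3),'along,lat',round(q@f,4),round(q@l,4))
if __name__=='__main__':
    o=r.get_obs();print(o['t'],o['position'].round(4),o['eef_rot'].round(4),o['width'],o['force'].round(1))
    for n in('top','side'):
        im=vision.get_image(n);balls(im)
        if len(sys.argv)>1: cv2.imwrite(f'pics/{sys.argv[1]}_{n}.png',cv2.resize(im['img'][110:290,180:360],None,fx=3,fy=3))
E
python3 look.py b
```

```text
4.15 [ 0.6377 -0.0558  0.0628] [ 0.086   0.7016 -0.0859  0.7022] 0.19799622809384834 [0.4 2.1 4.5]
red [288. 204.] 83 xyz [ 0.5   -0.055  0.019] along,lat 0.0479 0.0326
red [279. 231.] 65 xyz [0.471 0.009 0.019] along,lat 0.0907 -0.0228
```

View pics/b_side.png

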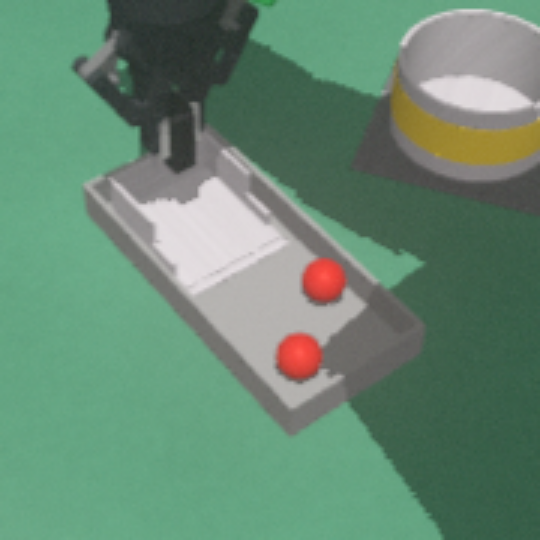

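Firm grip on the block (opening 17 mm), and the balls are at lateral +33 and -23 mm in the tray. I'll advance slowly, yawed about 6° so that the wide ball is pushed inward.

arm_command(deltas=[[[0,-0.6,-4,0.02,0,0],[0,-1.2,-8,0.04,0,0],[0,-1.8,-12,0.06,0,0],[0,-2.4,-16,0.08,0,0],[0,-3,-20,0.1,0,0],[0,-3.3,-24,0.105,0,0],[0,-3.3,-28,0.105,0,0],[0,-3.3,-32,0.105,0,0],[0,-3.3,-36,0.105,0,0],[0,-3.3,-40,0.105,0,0],[0,-3.3,-43,0.105,0,0],[0,-3.3,-46,0.105,0,0],[0,-3.3,-49,0.105,0,0],[0,-3.3,-52,0.105,0,0],[0,-3.3,-55,0.105,0,0],[0,-3.3,-58,0.105,0,0],[0,-3.3,-61,0.105,0,0],[0,-3.3,-64,0.105,0,0],[0,-3.3,-67,0.105,0,0],[0,-3.3,-70,0.105,0,0]]])

```text
t: 6.25
position: [0.5693, -0.0423, 0.0629]
eef_rot: [0.123, 0.696, -0.123, 0.697]
force: [4.7, -0.1, 6.0]
width: 0.197
```

```bash
python3 look.py c
```

```text
6.25 [ 0.5693 -0.0423  0.0629] [ 0.123   0.6956 -0.123   0.6971] 0.1966223954141933 [ 4.7 -0.1  6. ]
red [297. 216.] 47 xyz [ 0.467 -0.043  0.019] along,lat 0.0827 0.0286
```

View pics/c_side.png

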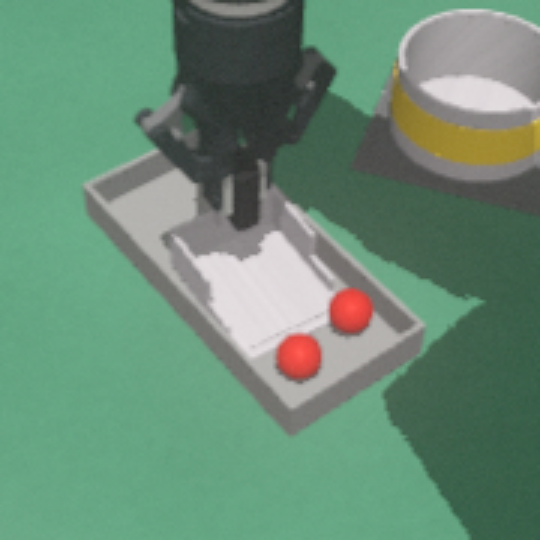

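arm_command(deltas=[[[0,-0.3,-3,0,0,0],[0,-0.6,-6,0,0,0],[0,-0.9,-9,0,0,0],[0,-1.2,-12,0,0,0],[0,-1.6,-15,0,0,0],[0,-1.9,-18,0,0,0],[0,-2.2,-21,0,0,0],[0,-2.5,-24,0,0,0],[0,-2.3,-26,-0.02,0,0],[0,-2,-28,-0.045,0,0],[0,-1.6,-30,-0.07,0,0],[0,-1.2,-32,-0.09,0,0],[0,-1.3,-34,-0.105,0,0],[0,-1.5,-36,-0.105,0,0],[0,-1.7,-38,-0.105,0,0],[0,-1.9,-40,-0.105,0,0],[0,-2.1,-42,-0.105,0,0],[0,-2.3,-44,-0.105,0,0],[0,-2.5,-46,-0.105,0,0],[0,-2.7,-47.5,-0.105,0,0]]])

```text
t: 8.35
position: [0.5239, -0.0286, 0.0628]
eef_rot: [0.086, 0.701, -0.086, 0.703]
force: [4.2, -0.2, 5.1]
width: 0.194
```

```bash
python3 look.py d
```

```text
8.35 [ 0.5239 -0.0286  0.0628] [ 0.0863  0.7011 -0.0863  0.7026] 0.19384721356860318 [ 4.2 -0.2  5.1]
red [301. 222.] 34 xyz [ 0.453 -0.035  0.019] along,lat 0.0978 0.0241
red [308. 218.] 26 xyz [ 0.447 -0.052  0.019] along,lat 0.0994 0.0426
```

View pics/d_side.png

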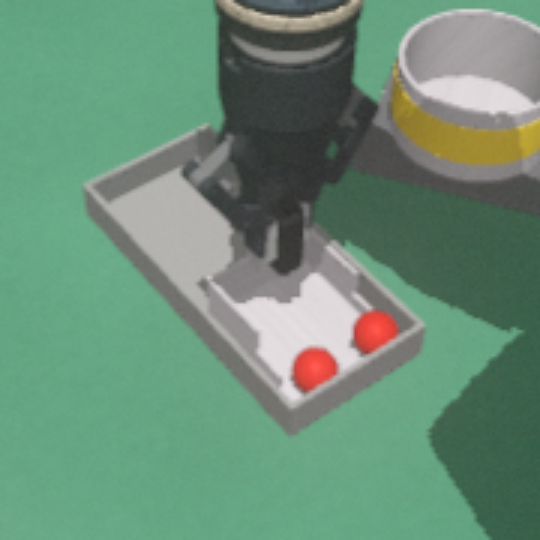

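Both balls sit on the lip at (313,370) and (375,332), against the end wall. Lip gap is about 3 mm. I'll tip the lip up in place so they roll to the heel.

arm_command(deltas=[[[-1.5,0,1.5,0,0.03,0],[-2.5,0,3.2,0,0.058,0],[-3.3,0,4.8,0,0.087,0],[-4,0,6.2,0,0.116,0],[-4.6,0,7.6,0,0.145,0],[-5.2,0,9,0,0.175,0],[-5.7,0,10.2,0,0.204,0],[-6.2,0,11.3,0,0.233,0],[-6.6,0,12.4,0,0.262,0],[-7,0,13.4,0,0.291,0],[-7.3,0,14.3,0,0.32,0],[-7.6,0,15.2,0,0.349,0],[-7.6,0,15.2,0,0.349,0],[-7.6,0,15.2,0,0.349,0],[-7.6,0,15.2,0,0.349,0],[-7.6,0,15.2,0,0.349,0],[-7.6,0,15.2,0,0.349,0],[-7.6,0,15.2,0,0.349,0]]])

```text
t: 10.25
position: [0.5378, -0.0321, 0.0702]
eef_rot: [0.1, 0.813, -0.07, 0.57]
force: [-0.4, -0.3, -2.7]
width: 0.2
```

```bash
python3 look.py e
```

```text
10.25 [ 0.5378 -0.0321  0.0702] [ 0.0995  0.8129 -0.0698  0.5695] 0.2001680254585327 [-0.4 -0.3 -2.7]
red [278. 198.] 127 xyz [ 0.526 -0.056  0.019] along,lat 0.0226 0.0271
red [267. 207.] 42 xyz [ 0.529 -0.023  0.019] along,lat 0.0275 -0.0053
```

View pics/e_side.png

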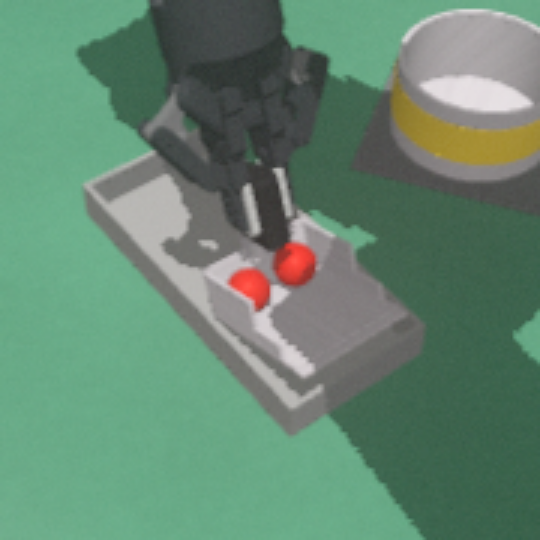

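```bash
cat > plan.py <<'E'
from h import *
J=np.array([.5237,.298]);f=np.array([-.970,.241,0]);y=np.cross([0,0,1],f)
def tcp(lip,th):
    """TCP pos & R for lip point and pitch-down th (deg)"""
    Rs=np.stack([f,y,[0,0,1]],1)@R.from_euler('y',th,degrees=True).as_matrix()
    p=lip-Rs@np.array([.082,0,-.057])
    Rt=np.stack([-Rs[:,2],-Rs[:,1],-Rs[:,0]],1)
    return p,Rt
def rel(p0,R0,p,Rt):
    return np.r_[(R0.T@(p-p0)*1000).round(1),R.from_matrix(R0.T@Rt).as_rotvec().round(3)]
E
python3 - <<'E'
from plan import *
o=r.get_obs();p0=o['position'];R0=R.from_quat(o['eef_rot']).as_matrix()
L=np.r_[J,0]-.025*f
q,Rt=tcp(L+[0,0,.15],-20);print('hover',q,rel(p0,R0,q,Rt))
print('lift',rel(p0,R0,p0+[0,0,.11],R0))
print('tip rows')
for th,z in[(-10,.14),(0,.12),(8,.105),(16,.09),(24,.083),(32,.08),(40,.08),(48,.08)]:
    a,b=tcp(L+[0,0,z],th);print(th,a.round(3),rel(q,Rt,a,b))
E
```

```text
hover [0.64160344 0.26870646 0.17551683] [-108.7  317.    -9.7   -0.     0.    -0. ]
lift [-103.4   -0.   -37.6    0.     0.     0. ]
tip rows
-10 [0.636 0.27  0.182] [-4.    -0.    -7.7   -0.    -0.175  0.   ]
0 [0.627 0.272 0.177] [  3.6    -0.    -14.2     0.     -0.349  -0.   ]
8 [0.619 0.274 0.173] [ 10.5    -0.    -20.9    -0.     -0.489  -0.   ]
16 [0.609 0.277 0.167] [ 19.1    -0.    -28.6     0.     -0.628   0.   ]
24 [0.598 0.28  0.168] [ 22.     -0.    -39.7     0.     -0.768   0.   ]
32 [0.586 0.282 0.172] [ 23.     -0.    -52.4     0.     -0.908   0.   ]
40 [0.573 0.286 0.176] [ 23.2    -0.    -66.4    -0.     -1.047   0.   ]
48 [0.56  0.289 0.179] [ 25.4     0.    -80.1     0.     -1.187   0.   ]
```

arm_command(deltas=[[[-8,0,-3,0,0,0],[-24,0,-9,0,0,0],[-44,0,-16,0,0,0],[-66,0,-24,0,0,0],[-88,0,-32,0,0,0],[-102,5,-37,0,0,0],[-103,15,-36,0,0,0],[-104,35,-34,0,0,0],[-104,60,-32,0,0,0],[-105,90,-30,0,0,0],[-105,120,-27,0,0,0],[-106,150,-24,0,0,0],[-106,180,-21,0,0,0],[-107,210,-18,0,0,0],[-107,240,-15,0,0,0],[-108,268,-13,0,0,0],[-108,290,-11,0,0,0],[-109,305,-10,0,0,0],[-109,314,-10,0,0,0],[-109,317,-10,0,0,0]]])

```text
t: 12.35
position: [0.6409, 0.2706, 0.1742]
eef_rot: [0.099, 0.814, -0.07, 0.569]
force: [-0.0, -0.2, -2.8]
width: 0.199
```

arm_command(deltas=[[[0,0,0,0,0,0],[0,0,0,0,0,0],[0,0,0,0,0,0]]])

```text
t: 12.65
position: [0.6414, 0.268, 0.176]
eef_rot: [0.1, 0.813, -0.07, 0.569]
force: [-0.5, 0.5, -2.7]
width: 0.199
```

```bash
python3 - <<'E'
from plan import *
o=r.get_obs();print(o['t'],o['position'],o['eef_rot'],o['joints'].round(2),o['width'],o['force'])
im=vision.get_image('side');cv2.imwrite('pics/f.png',im['img'])
E
```

```text
12.65 [0.64143922 0.26799649 0.17602137] [ 0.09994569  0.81297549 -0.07007799  0.56935998] [0.32 0.84 0.83 1.86 0.18 0.53] 0.19945699988069318 [-0.46870966  0.52764643 -2.68143497]
```

View pics/f.png

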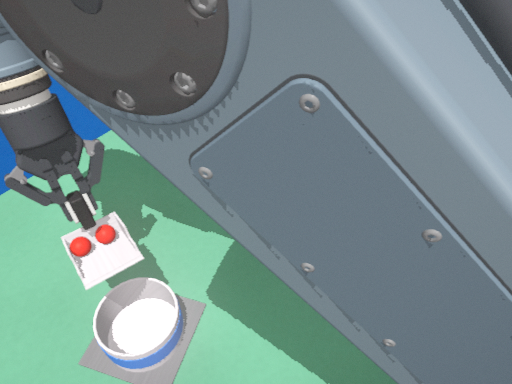

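Both balls ride at the heel, at (80,246) and (105,234). The blue jar is just below at (140,325), and the force reading matches the loaded weight. Tipping now.

arm_command(deltas=[[[-2,0,-4,0,-0.087,0],[-4,0,-7.7,0,-0.175,0],[0,0,-11,0,-0.262,0],[3.6,0,-14.2,0,-0.349,0],[10.5,0,-20.9,0,-0.489,0],[19.1,0,-28.6,0,-0.628,0],[22,0,-39.7,0,-0.768,0],[23,0,-52.4,0,-0.908,0],[23.2,0,-66.4,0,-1.047,0],[25.4,0,-80.1,0,-1.187,0],[25.4,0,-80.1,0,-1.187,0],[25.4,0,-80.1,0,-1.187,0],[25.4,0,-80.1,0,-1.187,0],[25.4,0,-80.1,0,-1.187,0],[25.4,0,-80.1,0,-1.187,0],[25.4,0,-80.1,0,-1.187,0]]])

```text
t: 14.3
position: [0.5607, 0.2888, 0.1796]
eef_rot: [0.044, 0.356, -0.114, 0.927]
force: [-0.1, 0.4, -0.8]
width: 0.202
```

```bash
python3 - <<'E'
from plan import *
o=r.get_obs();p0=o['position'];R0=R.from_quat(o['eef_rot']).as_matrix()
print(o['t'],p0,o['eef_rot'],o['joints'].round(2),o['width'],o['force'])
im=vision.get_image('side');cv2.imwrite('pics/g.png',im['img'][200:,:300].repeat(2,0).repeat(2,1))
S=np.array([.6073,-.0483,.004]);C0=S+.05*f   # lip at start
q,Rt=tcp(C0+[0,0,.0+.12+.002],0)   # 120 above start
print('raise',rel(p0,R0,p0+[0,0,.09],R0))
a,b=tcp(np.r_[p0[:2],0]+[0,0,.0],0);print('over jar level',rel(p0,R0,np.r_[p0[:2],.24],b))
print('above tray',q,rel(p0,R0,q,Rt)); print('ident R err',(Rt.T@R0).round(3)[0])
E
```

```text
14.3 [0.5607349  0.28878357 0.17956214] [ 0.04397308  0.35555481 -0.11398333  0.92663636] [ 0.79  0.19 -0.56  0.31 -0.69  0.85] 0.2020939320734273 [-0.11890401  0.39069517 -0.81461777]
raise [-60.2   0.   66.9   0.    0.    0. ]
over jar level [-4.04e+01  0.00e+00  4.49e+01 -2.00e-03  8.38e-01  0.00e+00]
above tray [ 0.63834  -0.056012  0.183   ] [ 1.157e+02 -3.157e+02  1.090e+02 -2.000e-03  8.380e-01  0.000e+00]
ident R err [ 0.669 -0.    -0.743]
```

View pics/g.png

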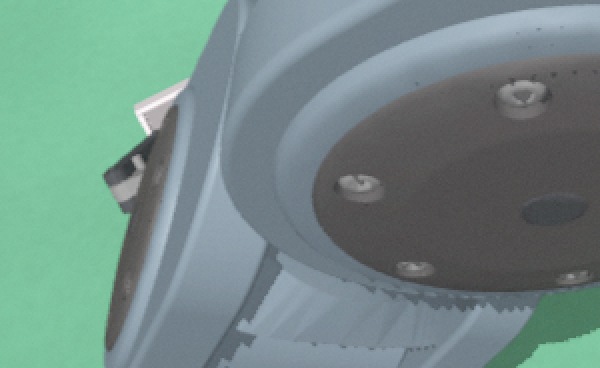

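The arm hides the jar, but the force reading has dropped by the balls' weight. I'll raise, level the scoop and return over the tray, then check.

arm_command(deltas=[[[-7,0,8,0,0.1,0],[-14,0,15,0,0.22,0],[-21,0,23,0,0.35,0],[-28,0,31,0,0.48,0],[-35,0,39,0,0.61,0],[-40,0,45,0,0.74,0],[-40,0,45,0,0.838,0],[-25,-30,51,0,0.838,0],[-5,-70,60,0,0.838,0],[17,-115,69,0,0.838,0],[39,-160,78,0,0.838,0],[61,-205,87,0,0.838,0],[83,-250,96,0,0.838,0],[103,-290,104,0,0.838,0],[112,-310,108,0,0.838,0],[115.7,-315.7,109,-0.002,0.838,0],[115.7,-315.7,109,-0.002,0.838,0],[115.7,-315.7,109,-0.002,0.838,0],[115.7,-315.7,109,-0.002,0.838,0]]])

```text
t: 16.25
position: [0.638, -0.0544, 0.1833]
eef_rot: [0.085, 0.702, -0.085, 0.702]
force: [-0.3, -0.3, -2.6]
width: 0.198
```

```bash
python3 - <<'E'
from plan import *
o=r.get_obs();p0=o['position'];R0=R.from_quat(o['eef_rot']).as_matrix()
print(o['t'],p0,R0.round(3),o['joints'].round(2),o['width'],o['force'])
im=vision.get_image('side');cv2.imwrite('pics/h.png',im['img'])
for d in spotter.trace('ball_1',im):print(round(d['confidence'],2),d['location'],pt(im,*d['location']))
q,Rt=tcp(np.array([.6073,-.0483,.004])+.05*f,0);print(q,rel(p0,R0,q,Rt))
E
```

```text
16.25 [ 0.63799263 -0.05435544  0.18326912] [[ 0.     0.238  0.971]
 [-0.001  0.971 -0.238]
 [-1.    -0.001  0.   ]] [-0.08  0.45  0.19  1.3  -0.    0.16] 0.19795845977407053 [-0.34440522 -0.31905594 -2.5803822 ]
0.45 [154.4, 336.4] [0.50382389 0.29219587 0.00509008]
0.43 [141.1, 346.8] [0.49368729 0.31938054 0.03371501]
[ 0.63834  -0.056012  0.061   ] [ 1.223e+02 -1.400e+00  7.000e-01  3.000e-03  0.000e+00  1.000e-03]
```

View pics/h.png

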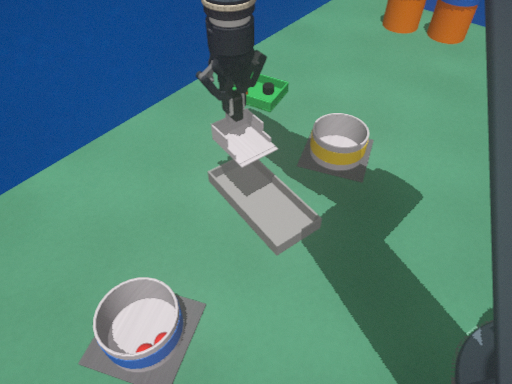

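Both balls show in the blue jar, at about (145,349) and (161,340), and the scoop is level and empty. Lowering it into the tray.

arm_command(deltas=[[[20,0,0,0,0,0],[50,0,0,0,0,0],[80,0,0,0,0,0],[100,0,0,0,0,0],[110,0,0,0,0,0],[115,0,0,0,0,0],[118,0,0,0,0,0],[119.5,0,0,0,0,0],[119.5,0,0,0,0,0],[119.5,0,0,0,0,0],[119.5,0,0,0,0,0]]])

```text
t: 17.45
position: [0.6382, -0.0559, 0.064]
eef_rot: [0.085, 0.702, -0.086, 0.702]
force: [-0.9, -0.1, -1.6]
width: 0.203
```

arm_command(deltas=[[[0.8,0,0,0,0,0],[1.3,0,0,0,0,0],[1.3,0,0,0,0,0],[1.3,0,0,0,0,0]]])

```text
t: 17.85
position: [0.6383, -0.0558, 0.0628]
eef_rot: [0.085, 0.702, -0.086, 0.702]
force: [-1.4, 1.1, 5.2]
width: 0.2
```

arm_command(deltas=[[[0,0,0,0,0,0],[0,0,0,0,0,0],[0,0,0,0,0,0],[0,0,0,0,0,0],[0,0,0,0,0,0],[0,0,0,0,0,0],[0,0,0,0,0,0]]], claw=70)

```text
t: 18.55
position: [0.6379, -0.0558, 0.0621]
eef_rot: [0.085, 0.702, -0.086, 0.702]
force: [0.1, -0.5, 0.9]
width: 0.698
```

arm_command(deltas=[[[-10,0,0,0,0,0],[-30,0,0,0,0,0],[-60,0,0,0,0,0],[-100,0,0,0,0,0],[-150,0,0,0,0,0],[-180,0,0,0,0,0],[-180,0,0,0,0,0],[-180,0,0,0,0,0],[-180,0,0,0,0,0]]])

```text
t: 19.45
position: [0.6374, -0.0556, 0.2412]
eef_rot: [0.085, 0.703, -0.086, 0.701]
force: [-0.6, -0.7, 0.2]
width: 0.7
```

```bash
python3 - <<'E'
from h import *
o=r.get_obs();print(o['t'],o['position'],o['width'],o['force'])
im=vision.get_image('side');cv2.imwrite('pics/i.png',im['img'])
for n in('scoop','ball_1'):
  for d in spotter.mark_of(n,im):print(n,round(d['confidence'],2),d['location'],pt(im,*d['location']))
W=cloud(im);z=W[...,2];g=(abs(W[...,0]-.638)<.05)&(abs(W[...,1]+.056)<.05)&(z>.06)&(z<.115)
print('grip',g.sum(),np.median(W[g],0),np.nanmax(z[g]))
E
```

```text
19.45 [ 0.63741578 -0.05560548  0.24118722] 0.7001060248010116 [-0.55356698 -0.72234358  0.23196494]
scoop 0.92 [247.5, 182.2] [ 0.61017134 -0.05906646  0.00626627]
ball_1 0.44 [146.6, 351.0] [0.4674888  0.3218103  0.06726495]
ball_1 0.44 [161.5, 339.8] [0.46283672 0.29826364 0.0688534 ]
grip 315 [ 0.63230583 -0.05186099  0.08855391] 0.10209347062375157
```

View pics/i.png

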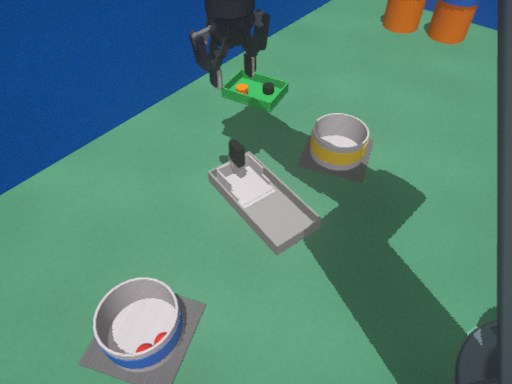

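The scoop stands flat in its starting place at (245,185), the grip block at (237,153) is free, and both balls are in the blue jar.

```bash
python3 -c "
from plant import r
print(r.finish_job())"
```

```text
the job is handed in; nothing more can be done
None
```

The job is done and handed in at about 19.5 s of the 56 s allowed; the hand-in reports no verdict.

I scooped both red balls against the tray's end wall and tipped the lip up so they rolled to the heel. Then I carried them over and tipped them into the blue-banded jar. The scoop went back to its starting place in the tray and I let go.

**Last checks:**
- **Balls:** the side image shows both partly hidden behind the near rim of the blue jar. The depth reading at those pixels landed on the rim, so I did not measure the balls' height directly.
- **Scoop:** it stands flat in the tray with the grip top about 0.10 m up, as at the start. The network put its origin at about (0.610, -0.059), roughly 1 cm from the start estimate of (0.607, -0.048) and inside the 60 mm limit.
- **Gripper:** it is open, about 180 mm above the grasp height, with near-zero force.

No check failed. The force reading while tipping (-0.8 N) and after levelling (-2.6 N) did not match the empty scoop's weight of about 1.6 N. It read -1.6 N just before I set the scoop down.

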